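# Hang a keyhole caddy on the accessory panel and load its bottle

### The arm

A 7-joint arm with a two-finger parallel gripper is mounted at the origin on the work surface. World frame = base frame: x ahead of the robot, y to its left, z up, the work surface at z = 0. Lengths are in m, angles in rad, forces in N, time in s.
With the tool pointing down it reaches from about 0.4 to 0.85 m from the base axis. Payload 6.9 kg.
Tool frame: the origin (TCP) lies on the centre line of the jaws, within the pads' length; the fingertips stand arm.finger_overhang ahead of it and the grasp point (between the pads) lies 8 mm behind it (arm.finger_overhang is the distance from the TCP to the fingertips, in m); z points along the fingers, y is the direction in which the jaws open and shut (so a half turn about z gives the same grasp; the last joint's range is limited). The gripper opens to 85 mm and grips with 20 to 120 N. Pads are 22 mm wide; open, the fingers measure 114 mm over their backs; the gripper's body (76 mm by 85 mm) begins 54 mm behind the grasp point. The pads swing forward as they close: fully open they stand 13 mm farther back than shut.
Start: joints at [1.23, 0.507, -0.238, 1.5, 0.126, 1.149, -0.155], TCP at [0.269, -0.564, 0.203] pointing down, gripper open.
Joint ranges: [-3.08, 3.08], [-0.24, 2.05], [-1.43, 1.35], [0, 2.5], [-1.52, 4.66], [0.17, 1.96], [-2.89, 2.89]. Speed limits (rad/s): [2.39, 2.39, 3.14, 3.14, 3.14, 3.14, 3.14].

### API

Orientations are given as [roll, pitch, yaw] about the fixed x, y, z axes, in that order (R = Rz(yaw) Ry(pitch) Rx(roll)).
In Python, from workcell import sensors, eyes, arm gives the robot as it stands.
- The arm moves only by the tool servo_tool, never from a script. Its argument "motion" is a list of rows, each a list of 7 numbers: the shift along the world's x, y, z in units of 30 mm (1.0 is 30 mm), then the turn, a rotation vector about the world's x, y, z in units of 5 degrees (1.0 is 5 degrees), then the finger opening in mm, from 0 to 85.4. A call has 1 to 20 rows; each row shifts and turns the pose as measured when the row begins; what a row does not reach is not made up. A row lasts 1/12 s, in which the tool goes at most 41.7 mm and 7.16 degrees, less where a joint would pass 70% of its speed; a pose out of reach is approached as far as the arm can. A call is refused whole if a number of a shift passes 1 or a number of a turn 1, either way. A call with a gripper value outside its range is refused whole. The fingers move at their own pace and stop on an object; "grip_force" is the grip in N (left out, the last holds). Time passes only in rows, so rows that do not move let the fingers close. It gives the time, the measured TCP pose, the force and the opening at its end, in the units of the state.
- sensors.state(): the state, without advancing time (a new reading comes with each control period).
- eyes.grab_frame(name): name is "scene" or "top" or "wrist"; returns (picture, depth): 480x640x3 uint8, blue, green, red; 480x640 float32, m along the optical axis (not along the pixel's ray), 0 where there is no reading.
- eyes.camera_info(name): a dict with "fx", "fy", "cx", "cy" (pixels), "distortion" ([k1, k2, p1, p2, k3] as OpenCV has them; the pictures are not rectified), "T" (4x4, takes a point from camera to world coordinates). Camera axes: x right, y down, z forward; pixel columns grow to the right and rows downward; lengths in m; the calibration is good to about 2 mm. A picture is of the moment at which its call begins: read the wrist's pose just before it. camera_info takes no time and is no camera call; for the wrist camera it gives the pose at the moment of the call.
- arm.hand_in(): hands the job in, once; it reports no verdict.
The state is a dict: "clock": time; "qpos": joint angles; "joint_velocities": joint speeds; "effort": joint torques, N m; "ee_pos": TCP position; "tcp_rot": TCP orientation; "force": force on the tool from outside, world axes, zero at the start; "moment": the same for the moment, N m; "opening": finger opening in m.
Only numpy, scipy, OpenCV 4.12 (cv2) and the standard library are available. Lean on these libraries where they do the work, as an engineer would, in place of code of your own. Each camera call takes 0.05 s, during which the arm holds its last target. There are 200 camera calls.

### The job

Hang the blue bottle caddy on the white accessory panel: pass both brass screw heads through the keyholes in its back plate, then slide it down until it is locked fully home on both screws. Once it hangs there, stand the square white bottle upright in the caddy's tray, lowering both things rather than dropping them, and leave both in place. Leave the dish, the jar and the screwdriver alone.

Things in the scene. Friction and masses are not known exactly. Their poses are not given: they have to be found in the camera images.
- panel: White upright steel panel, 180 mm wide, 10 thick, top edge 164 mm above the bench; its dark foot, 200 mm wide, 12 high, reaches 60 mm in front of the front face and 90 mm behind it. Fixed; place and yaw vary. Origin: on the bench below the middle of the front face; +x straight out of that face (roughly away from the robot), z up. Two screws stick out of it, 90 mm apart.
- stud_left (a point): Screw at the panel's y = +45 mm, 150 mm above the bench: bare shank 7 mm thick and 8 mm long, then a brass head 16 mm across and 5 thick. The point is in the middle of the shank, 4 mm out from the panel's face; axes as the panel's.
- stud_right (a point): The same for the screw at the panel's y = -45 mm.
- caddy: Blue steel bottle caddy, about 0.35 kg, loose, standing upright on the bench. Origin: middle of the tray's underside; z up, +x to its front. Back plate 5 mm thick (x = -43 to -38), 130 wide, 115 high, with two keyholes. Hung and locked, the origin is 53.5 mm above the bench and 43 to 46 mm out from the panel's face; with heads and wide holes level it is 80 mm above the bench.
- caddy_tab (a point): Centre of the yellow grip tab: 10 mm thick along the caddy's x, 50 mm wide along y, 45 mm tall, from 115 to 160 mm above the caddy's underside; this point is at x = -38, y = 0, z = 137.5 mm of the caddy. Pinched from above across its 10 mm; once hung it stands clear above the panel's top edge. Axes as the caddy's.
- hole_left (a point): Keyhole at the caddy's y = +45 mm: a wide hole, 26 mm across, centred at this point (mid-thickness of the plate, x = -40.5, z = 70 mm of the caddy); from it a slot 11 mm wide runs up to z = 100 mm.
- hole_right (a point): The same for the keyhole at y = -45 mm.
- slot_left (a point): Where the screw shank's axis sits in the slot at y = +45 mm when the caddy is locked: mid-thickness of the plate, z = 96.5 mm of the caddy (3.5 mm below the slot's end). Locked, it coincides with stud_left to within the play.
- slot_right (a point): The same for the slot at y = -45 mm; goes with stud_right.
- tray_floor (a point): Middle of the caddy tray's inner floor, 4 mm above the underside; axes as the caddy's. The tray is square: 76 x 76 mm outside, 68 x 68 inside, walls 40 mm high over the underside.
- bottle_centre (a point): Centre (80 mm up) of the white square bottle, about 0.22 kg, closed, loose, upright: 52 x 52 mm body 122 mm high with its sides along x and y, yellow labels on two opposite sides, short shoulder, blue round cap 38 mm across from 130 to 160 mm above the foot. z up. It fits the tray only with its sides roughly parallel to the tray's.
- bottle_foot (a point): Centre of the bottle's underside; axes as the bottle's.
- bottle: The square bottle; origin at the centre of its underside.
- dish: Steel dish, 100 mm across, 35 mm high, a bystander; origin under its centre.
- jar: Amber jar with black cap, 52 mm across, 70 mm high, a bystander; origin under its centre.
- screwdriver: Screwdriver with red handle, 180 mm long, lying along its x, a bystander; origin under its middle.
There are look-alikes about, which are no part of the job. Of the things shaped like the panel, the white one is meant.

How it is judged:
On the way, in this order (a step that is already met when the one before it is completed fails the run):
1. the caddy hangs locked on both screws (distance between slot_left and stud_left below 0.006 m and distance between slot_right and stud_right below 0.006 m), for 0.2 s.
2. the bottle stands in the hung caddy's tray (all of step 1 and x of bottle_foot in the frame of tray_floor between -0.013 and 0.013 m and y of bottle_foot in the frame of tray_floor between -0.013 and 0.013 m and z of bottle_foot in the frame of tray_floor between -0.004 and 0.006 m and angle between bottle_foot's own z axis and vertical below 0.15 rad), for 0.2 s.
At the end, for the whole second after the job is handed in: Both screws sit at the locked end of their slots (each slot point within 6 mm of its screw point) with the plate behind the heads; the bottle stands in the tray, foot within 13 mm of the tray's centre each way and within 6 mm of its floor, leaning less than 0.15 rad; both at rest (below 0.02 m/s) (all of step 2 and linear speed of each of caddy, bottle below 0.02 m/s); the robot touches nothing.
It fails at once if the dish, the jar or the screwdriver is moved by more than 30 mm (distance of any of dish, jar, screwdriver from where it was at the start of the episode above 0.03 m).
It fails at once if the caddy is dropped (falls unheld at over 0.8 m/s) (contact force between caddy and the fingers below 0.05 N and linear speed of caddy above 0.8 m/s).
It fails at once if the bottle is dropped (falls unheld at over 0.8 m/s) (contact force between bottle and the fingers below 0.05 N and linear speed of bottle above 0.8 m/s).
It also fails if it takes over 59 s, if anything falls off the work surface, if the arm or the gripper's body presses on something with over 40 N, if the wrist force passes 120 N, or if a joint passes its speed limit or range.

## Working session

There is one attempt and no reset: what is moved stays moved. The work goes in short steps, Python scripts to look and compute and a tool call to move; the robot and the scene stay as the last step left them, time stands still between calls to the robot, and variables do not carry over. Pictures are saved under pics/ and viewed, about 8 in all and at most 12, crops included, and the job is handed in when it is done.

Besides the shell and the picture viewer there is one more tool, called after "Request:" as name(argument=value, ...) on one line, values as JSON. servo_tool: Moves the arm, as the interface text tells. Its arguments: {"type":"object","properties":{"motion":{"type":"array","items":{"type":"array","items":{"type":"number"}}},"grip_force":{"type":"number"}},"required":["motion"]}

```bash
mkdir -p pics; ls; cat > h.py <<'E'
import numpy as np,cv2
from workcell import sensors,eyes,arm
def grab(n,save=None):
    info=eyes.camera_info(n); p,d=eyes.grab_frame(n)
    np.savez(f'{n}.npz',p=p,d=d,**{k:np.array(v) for k,v in info.items()})
    if save: cv2.imwrite(f'pics/{save}.png',p)
    return p,d,info
def load(n):
    z=np.load(f'{n}.npz'); return z['p'],z['d'],z
def K(i): return np.array([[i['fx'],0,i['cx']],[0,i['fy'],i['cy']],[0,0,1]],float)
def rays(uv,i):
    u=cv2.undistortPoints(np.array(uv,float).reshape(-1,1,2),K(i),np.array(i['distortion'],float)).reshape(-1,2)
    return np.c_[u,np.ones(len(u))]
def onplane(uv,i,z):
    T=np.array(i['T']);r=rays(uv,i)@T[:3,:3].T;o=T[:3,3]
    return o+r*((z-o[2])/r[:,2])[:,None]
def pts(uv,d,i):
    uv=np.array(uv).astype(int).reshape(-1,2);T=np.array(i['T']);z=d[uv[:,1],uv[:,0]]
    return (rays(uv,i)*z[:,None])@T[:3,:3].T+T[:3,3]
E
python3 - <<'E'
from h import *
print(sensors.state(), arm.finger_overhang)
for n in('scene','top','wrist'):
    p,d,i=grab(n,n+'0'); print(n,np.array(i['T']).round(3).tolist(),i['fx'],(d>0).mean())
E
```

```text
pics
{'clock': 0.0, 'qpos': array([ 1.23048303,  0.50835877, -0.23751983,  1.50115017,  0.12570547,
        1.14889451, -0.15475531]), 'joint_velocities': array([ 1.83372792e-03, -1.82143731e-03,  6.70882954e-04,  6.42846774e-04,
        4.28202449e-05, -1.60137317e-03, -1.30553272e-03]), 'effort': array([-1.11504742e-03, -6.20587850e+01, -2.18722880e+00, -2.49652809e+01,
        1.26690685e-02,  1.19057993e-02, -5.80976803e-05]), 'ee_pos': array([ 0.26917689, -0.56344141,  0.20181057]), 'tcp_rot': array([-3.13977244e+00,  3.96696064e-05,  4.45875231e-01]), 'force': array([-0.10786325,  0.98882448,  0.31931743]), 'moment': array([ 0.00674115, -0.03956038,  0.02846335]), 'opening': 0.08583676478076233} 0.011
scene [[0.101, 0.647, -0.756, 1.552], [0.995, -0.077, 0.067, -0.125], [-0.015, -0.758, -0.652, 1.021], [0.0, 0.0, 0.0, 1.0]] 459.09082853806956 0.9959733072916667
top [[-0.026, -0.988, 0.153, 0.261], [-1.0, 0.024, -0.011, -0.012], [0.007, -0.153, -0.988, 1.534], [0.0, 0.0, 0.0, 1.0]] 581.552544990336 0.9962174479166667
wrist [[0.431, -0.854, -0.291, 0.345], [-0.902, -0.409, -0.137, -0.528], [-0.002, 0.322, -0.947, 0.374], [0.0, 0.0, 0.0, 1.0]] 350.2383577701882 0.9961458333333333
```

View pics/top0.png

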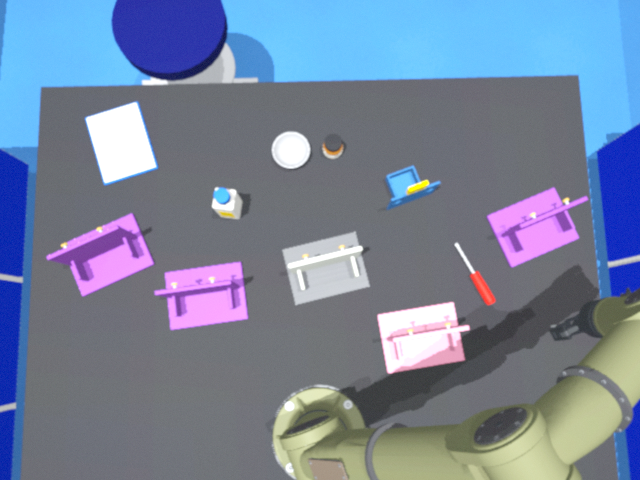

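View pics/scene0.png

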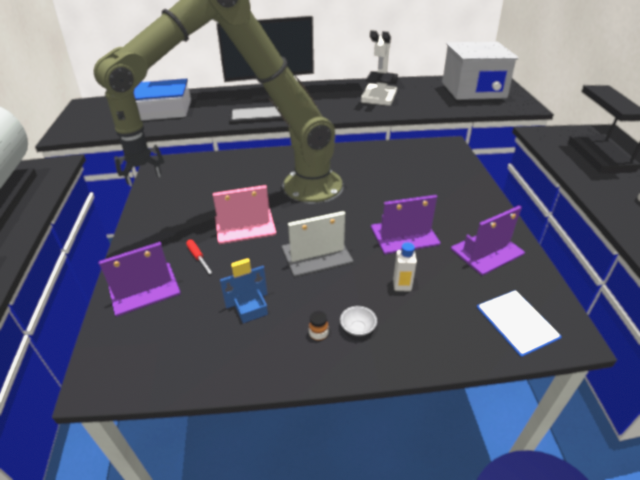

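The top view shows the white panel at about (325,258), the caddy with its yellow tab at (418,186), the bottle at (228,203), the dish at (291,150) and the jar at (333,147). I'll measure these next.

```bash
cat > m.py <<'E'
from h import *
p,d,i=load('top'); hsv=cv2.cvtColor(p,cv2.COLOR_BGR2HSV)
uu,vv=np.meshgrid(np.arange(640),np.arange(480)); P=pts(np.c_[uu.ravel(),vv.ravel()],d,i).reshape(480,640,3)
def box(u0,u1,v0,v1): m=np.zeros((480,640),bool); m[v0:v1,u0:u1]=1; return m
def rect(uvmask,z,name):
    ys,xs=np.nonzero(uvmask); w=onplane(np.c_[xs,ys],i,z)
    r=cv2.minAreaRect(w[:,:2].astype(np.float32)*1000); print(name,len(xs),'c',np.round(r[0],1),'size',np.round(r[1],1),'ang',round(r[2],2),'zmed',np.median(P[ys,xs,2]).round(4)); return w
yel=(hsv[...,0]>20)&(hsv[...,0]<35)&(hsv[...,1]>150)&(hsv[...,2]>120)
blu=(hsv[...,0]>95)&(hsv[...,0]<115)&(hsv[...,1]>120)
rect(yel&box(395,450,165,215)&(P[...,2]>.14),.160,'tab top')
rect(blu&box(375,450,155,215),.115,'caddy')
rect(blu&box(205,245,180,210)&(P[...,2]>.14),.16,'cap')
rect((P[...,2]>.155)&box(280,372,230,310),.164,'panel top')
rect((P[...,2]>.05)&(P[...,2]<.14)&box(205,250,180,225),.122,'bottle body')
sh=(P[...,2]>.11)&(P[...,2]<.135)&box(205,250,180,225)
q=P[sh][:,:2];print('shoulder xyz',q.mean(0),cv2.minAreaRect((q*1000).astype(np.float32)))
q=P[(P[...,2]>.155)&box(280,372,230,310)][:,:2];print('paneltop',cv2.minAreaRect((q*1000).astype(np.float32)))
q=P[(P[...,2]>.105)&box(375,450,165,215)];print('caddy plate',cv2.minAreaRect((q[:,:2]*1000).astype(np.float32)))
foot=(P[...,2]>.006)&(P[...,2]<.02)&box(275,375,225,310);q=P[foot][:,:2];print('foot',cv2.minAreaRect((q*1000).astype(np.float32)))
for n,b in(('dish',box(265,315,125,175)),('jar',box(318,350,130,165)),('sd',box(450,500,235,310))):
    q=P[b&(P[...,2]>.012)]; print(n,q.mean(0).round(3),q.max(0).round(3),q.min(0).round(3))
s=p[150:320,180:470];cv2.imwrite('pics/crop.png',cv2.resize(s,None,fx=2.7,fy=2.7,interpolation=cv2.INTER_CUBIC))
E
python3 m.py
```

```text
tab top 97 c [ 597.1 -255.1] size [12.4 52.9] ang 23.36 zmed 0.1576
caddy 1007 c [ 615.9 -240. ] size [ 82.3 146.8] ang 19.4 zmed 0.0245
cap 186 c [587.1 219.8] size [38.5 32.4] ang 43.71 zmed 0.1583
panel top 385 c [407.1 -28.8] size [205.8 175.6] ang 89.72 zmed 0.1629
bottle body 405 c [579.8 217.3] size [63.6 63.7] ang 80.94 zmed 0.1174
shoulder xyz [0.57958201 0.21704882] ((587.2406616210938, 222.7380828857422), (52.32379150390625, 53.17028045654297), 81.3338623046875)
paneltop ((389.042236328125, -1.495025634765625), (138.8378143310547, 215.18283081054688), 61.79685974121094)
caddy plate ((461.9355773925781, -139.2579803466797), (68.00299835205078, 470.2798156738281), 49.335289001464844)
foot ((424.4721984863281, -26.475631713867188), (258.3175964355469, 223.43209838867188), 87.70269012451172)
dish [0.739 0.06  0.04 ] [0.788 0.108 1.534] [ 0.261 -0.012  0.012]
jar [ 0.731 -0.052  0.081] [ 0.768 -0.012  1.534] [ 0.261 -0.078  0.013]
sd [ 0.367 -0.416  0.063] [ 0.497 -0.012  1.534] [ 0.261 -0.489  0.012]
```

View pics/crop.png

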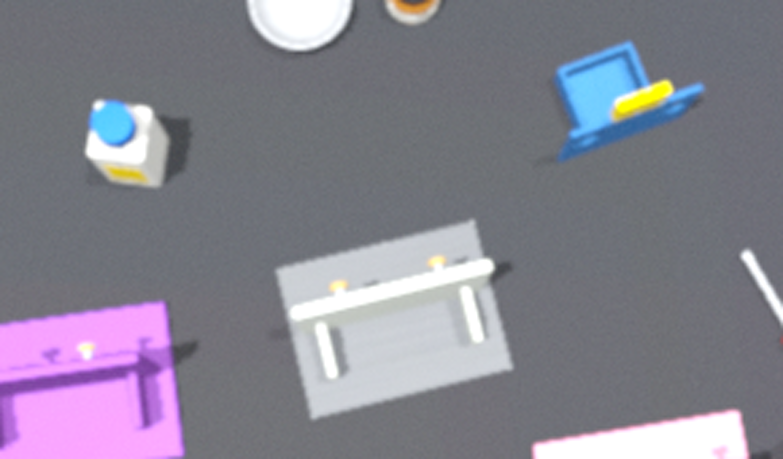

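The crop shows the caddy's plate and tab tilted about 23° and the panel about 13°, with its studs facing +x. I'll refine the fits.

```bash
cat > m2.py <<'E'
from m import *
print('-----')
ok=(d>0)&(P[...,2]<.3)
def line(m,z,n):
    ys,xs=np.nonzero(m); w=onplane(np.c_[xs,ys],i,z)[:,:2]*1000
    c=w.mean(0);U,S,V=np.linalg.svd(w-c);v=V[0]*(1 if V[0][1]>0 else -1);t=(w-c)@v
    mid=c+v*(t.max()+t.min())/2; print(n,len(xs),'mid',mid.round(1),'len',(t.max()-t.min()).round(1),'yaw',np.degrees(np.arctan2(-v[0],v[1])).round(2))
line(ok&(P[...,2]>.157)&box(280,372,230,300)&(hsv[...,1]<60),.164,'panel top')
line(ok&yel&box(395,450,165,215)&(P[...,2]>.15),.16,'tab')
line(ok&blu&box(375,450,165,215)&(P[...,2]>.105),.115,'plate')
brass=ok&(hsv[...,0]>10)&(hsv[...,0]<30)&(hsv[...,1]>70)&box(280,372,230,300)
nn,l,st,ce=cv2.connectedComponentsWithStats(brass.astype(np.uint8))
for k in range(1,nn):
    if st[k,4]>5: print('stud',ce[k],st[k],onplane(ce[k],i,.150))
for n,b in(('dish',box(265,315,125,175)),('jar',box(318,350,130,165)),('sd',box(450,500,235,310))):
    q=P[ok&b&(P[...,2]>.012)]; print(n,q.max(0).round(3),q.min(0).round(3))
E
python3 m2.py|sed -n '/-----/,$p'
```

```text
-----
panel top 325 mid [430.6 -23.9] len 178.4 yaw 12.48
tab 83 mid [ 598.5 -255.7] len 50.7 yaw 23.42
plate 78 mid [ 596.2 -255.4] len 130.8 yaw 19.1
dish [0.788 0.108 0.043] [0.688 0.011 0.012]
jar [ 0.768 -0.029  0.08 ] [ 0.718 -0.078  0.013]
sd [ 0.497 -0.348  0.031] [ 0.305 -0.489  0.012]
```

Request:
servo_tool(motion=[[0.65,0.6,0.15,0,0,1,85],[0.65,0.6,0.15,0,0,1,85],[0.65,0.6,0.15,0,0,1,85],[0.65,0.6,0.15,0,0,1,85],[0.65,0.6,0.15,0,0,1,85],[0.65,0.6,0.15,0,0,1,85],[0.65,0.6,0.15,0,0,1,85],[0.65,0.6,0.15,0,0,1,85],[0.65,0.6,0.15,0,0,1,85],[0.65,0.6,0.15,0,0,1,85],[0.65,0.6,0.15,0,0,1,85],[0.65,0.6,0.15,0,0,1,85],[0.65,0.6,0.15,0,0,1,85],[0.65,0.6,0.15,0,0,1,85],[0.65,0.6,0.15,0,0,1,85],[0.65,0.6,0.15,0,0,1,85],[0.65,0.6,0.15,0,0,1,85],[0,0,0,0,0,0,85]])

```text
clock: 1.65
ee_pos: [0.6054, -0.2407, 0.2757]
tcp_rot: [-3.132, 0.001, 1.995]
force: [-1.5, 1.2, -0.7]
opening: 0.0852
```

```bash
python3 - <<'E'
from h import *
s=sensors.state();print(s['ee_pos'],s['tcp_rot'])
p,d,i=grab('wrist','w1'); print(np.array(i['T']).round(3))
hsv=cv2.cvtColor(p,cv2.COLOR_BGR2HSV)
uu,vv=np.meshgrid(np.arange(640),np.arange(480)); P=pts(np.c_[uu.ravel(),vv.ravel()],d,i).reshape(480,640,3)
yel=(hsv[...,0]>20)&(hsv[...,0]<35)&(hsv[...,1]>150)&(hsv[...,2]>100)&(d>0)
top=yel&(P[...,2]>.154)&(P[...,2]<.17)
ys,xs=np.nonzero(top);w=onplane(np.c_[xs,ys],i,.16)[:,:2]*1000
print(len(xs),cv2.minAreaRect(w.astype(np.float32)),xs.mean(),ys.mean())
blu=(hsv[...,0]>95)&(hsv[...,0]<125)&(hsv[...,1]>120)&(P[...,2]>.11)&(P[...,2]<.122)
ys,xs=np.nonzero(blu);w=onplane(np.c_[xs,ys],i,.115)[:,:2]*1000
print(len(xs),cv2.minAreaRect(w.astype(np.float32)))
E
```

```text
[ 0.60542552 -0.24065996  0.2756857 ] [-3.13164343e+00  9.41842591e-04  1.99450932e+00]
[[ 0.912  0.392  0.123  0.574]
 [ 0.411 -0.862 -0.297 -0.164]
 [-0.011  0.322 -0.947  0.447]
 [ 0.     0.     0.     1.   ]]
638 ((587.5711059570312, -420.3143310546875), (380.5721435546875, 28.777997970581055), 84.76139831542969) 307.6269592476489 233.4498432601881
319 ((600.5590209960938, -256.94573974609375), (5.016851902008057, 130.7229766845703), 19.379243850708008)
```

View pics/w1.png

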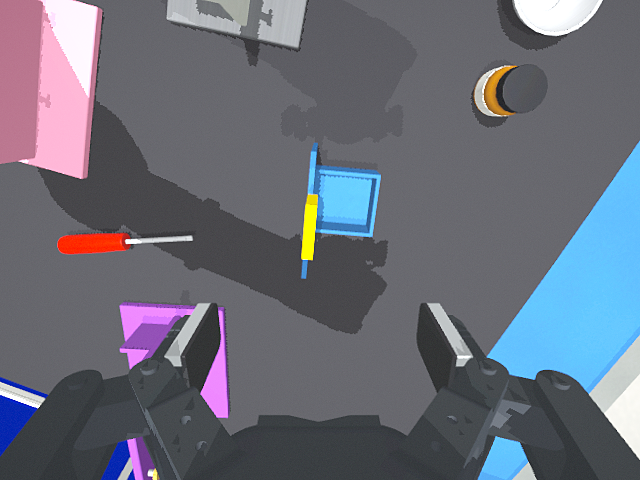

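The plate fits at centre (600.6, -256.9) mm, yaw 19.4°, so the tab is at (602.9, -256.1). I'm aligning above it before going down.

Request:
servo_tool(motion=[[-0.04,-0.25,0,0.05,-0.1,-0.5,85],[-0.04,-0.25,-0.3,0,0,-0.45,85],[0,0,-0.5,0,0,0,85],[0,0,-0.5,0,0,0,85],[0,0,-0.5,0,0,0,85],[0,0,0,0,0,0,85],[0,0,0,0,0,0,85]])

```text
clock: 2.28
ee_pos: [0.5944, -0.2711, 0.2178]
tcp_rot: [-3.136, 0.005, 1.868]
force: [0.2, -0.2, 0.0]
opening: 0.0853
```

Request:
servo_tool(motion=[[0.14,0.25,0,0,0,0.23,85],[0.14,0.25,0,0,0,0.23,85],[0,0,0,0,0,0,85],[0,0,0,0,0,0,85]])

```text
clock: 2.62
ee_pos: [0.603, -0.2577, 0.2203]
tcp_rot: [-3.137, 0.007, 1.905]
force: [-0.1, 0.1, 0.5]
opening: 0.0851
```

Request:
servo_tool(motion=[[0,0.05,-0.5,0,0,0.05,85],[0,0,-0.5,0,0,0,85],[0,0,-0.5,0,0,0,85],[0,0,-0.5,0,0,0,85],[0,0,-0.4,0,0,0,85],[0,0,-0.2,0,0,0,85],[0,0,-0.1,0,0,0,85],[0,0,0,0,0,0,85]])

```text
clock: 3.28
ee_pos: [0.6077, -0.2533, 0.1423]
tcp_rot: [3.137, 0.013, 1.913]
force: [-0.4, 0.5, 1.0]
opening: 0.0851
```

Request:
servo_tool(motion=[[-0.16,-0.1,-0.25,0.12,0.1,0,85],[0,0,0,0,0,0,85],[0,0,0,0,0,0,85]])

```text
clock: 3.53
ee_pos: [0.6037, -0.2566, 0.1361]
tcp_rot: [3.14, 0.001, 1.913]
force: [1.1, 0.1, 0.2]
opening: 0.0848
```

Well aligned. Closing.

Request:
servo_tool(motion=[[0,0,-0.05,0,0,0,20],[0,0,0,0,0,0,5],[0,0,0,0,0,0,5],[0,0,0,0,0,0,5],[0,0,0,0,0,0,5],[0,0,0,0,0,0,5],[0,0,0,0,0,0,5],[0,0,0,0,0,0,5],[0,0,0,0,0,0,5],[0,0,0,0,0,0,5],[0,0,0,0,0,0,5],[0,0,0,0,0,0,5]], grip_force=80)

```text
clock: 4.53
ee_pos: [0.6045, -0.257, 0.1362]
tcp_rot: [3.138, 0.003, 1.913]
force: [0.3, -0.3, 0.3]
opening: 0.005
```

```bash
python3 - <<'E'
from h import *
print(sensors.state()['opening'])
grab('wrist','w2')
E
```

```text
0.004971149039794482
```

View pics/w2.png

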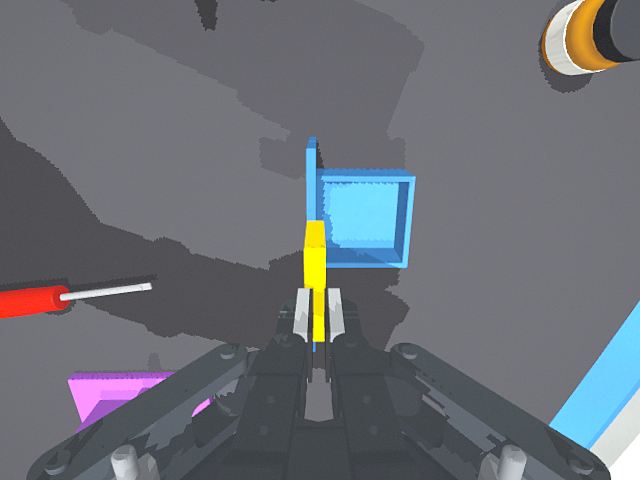

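The pads are around the tab at about (318,315), but the reading equals the commanded 5 mm. I'll close fully and check whether it stops.

Request:
servo_tool(motion=[[0,0,0,0,0,0,0],[0,0,0,0,0,0,0],[0,0,0,0,0,0,0]])

```text
clock: 4.83
ee_pos: [0.6045, -0.257, 0.1362]
tcp_rot: [3.138, 0.003, 1.913]
force: [-0.6, -0.1, -0.2]
opening: -0.0006
```

```bash
python3 - <<'E'
from h import *
s=sensors.state();print(s['opening'],s['ee_pos'],s['tcp_rot'],s['force'])
p,d,i=load('wrist');T=i['T']
R=np.linalg.inv(T)
def proj(X): 
    c=(R@np.r_[X,1])[:3]; return cv2.projectPoints(c.reshape(1,1,3),np.zeros(3),np.zeros(3),K(i),i['distortion'])[0].ravel().round(1)
tc=s['ee_pos']; print('tcp',proj(tc),'tcp@.16',proj(np.r_[tc[:2],.16]))
th=np.radians(19.38);c=np.array([.6029,-.2561]);yv=np.array([-np.sin(th),np.cos(th)])
for t in(-.025,0,.025): print(t,proj(np.r_[c+t*yv,.16]))
hsv=cv2.cvtColor(p,cv2.COLOR_BGR2HSV)
yel=(hsv[...,0]>20)&(hsv[...,0]<35)&(hsv[...,1]>150)
ys,xs=np.nonzero(yel[200:360,290:345]);print(ys.min()+200,ys.max()+200)
for v in range(218,350,8):
    u=np.nonzero(yel[v,290:345])[0]; print(v,(u.min()+290,u.max()+290,pts([[int(u.mean())+290,v]],d,i)[0].round(4)) if len(u) else '')
E
```

```text
-0.0006186924465354431 [ 0.60446685 -0.25704423  0.13619747] [3.13774799e+00 2.76310203e-03 1.91259106e+00] [-0.56500214 -0.06692233 -0.24052965]
tcp [317.1 277.8] tcp@.16 [317.1 299.8]
-0.025 [314.7 341.5]
0 [314.7 297.1]
0.025 [314.7 247.9]
221 341
218 
226 (np.int64(306), np.int64(323), array([ 0.5941, -0.2327,  0.1269]))
234 (np.int64(306), np.int64(324), array([ 0.5946, -0.2324,  0.1406]))
242 (np.int64(305), np.int64(324), array([ 0.5942, -0.2326,  0.1523]))
250 (np.int64(304), np.int64(325), array([ 0.5947, -0.2338,  0.1594]))
258 (np.int64(304), np.int64(325), array([ 0.5959, -0.237 ,  0.1605]))
266 (np.int64(304), np.int64(325), array([ 0.5973, -0.2411,  0.1597]))
274 (np.int64(304), np.int64(325), array([ 0.5986, -0.2448,  0.16  ]))
282 (np.int64(304), np.int64(325), array([ 0.6   , -0.2488,  0.1598]))
290 (np.int64(313), np.int64(324), array([ 0.6031, -0.2519,  0.1602]))
298 (np.int64(313), np.int64(324), array([ 0.6044, -0.2557,  0.1607]))
306 (np.int64(313), np.int64(324), array([ 0.6061, -0.2603,  0.1597]))
314 (np.int64(313), np.int64(323), array([ 0.6072, -0.2636,  0.1611]))
322 (np.int64(313), np.int64(323), array([ 0.6089, -0.2683,  0.1604]))
330 (np.int64(313), np.int64(324), array([ 0.6104, -0.2726,  0.1603]))
338 (np.int64(313), np.int64(324), array([ 0.612 , -0.2771,  0.1601]))
346
```

```bash
python3 - <<'E'
from h import *
p,d,i=load('wrist')
for u,v in [(303,295),(303,315),(303,330),(335,295),(335,315),(335,330),(330,300),(308,300)]: print('5mm',u,v,p[v,u],pts([[u,v]],d,i)[0].round(4))
p,d,i=grab('wrist','w3')
cv2.imwrite('pics/w3c.png',cv2.resize(p[180:420,200:440],None,fx=2.5,fy=2.5))
for u,v in [(308,295),(308,315),(308,330),(330,295),(330,315),(330,330)]: print('0mm',u,v,p[v,u],pts([[u,v]],d,i)[0].round(4))
E
```

```text
5mm 303 295 [216 215 209] [ 0.5951 -0.2484  0.176 ]
5mm 303 315 [186 185 180] [ 0.5957 -0.2486  0.1911]
5mm 303 330 [186 184 179] [ 0.5961 -0.2485  0.2009]
5mm 335 295 [216 215 209] [ 0.6078 -0.2439  0.1761]
5mm 335 315 [188 186 181] [ 0.6073 -0.2446  0.191 ]
5mm 335 330 [186 185 181] [ 0.607  -0.245   0.2004]
5mm 330 300 [218 217 210] [ 0.6053 -0.2437  0.182 ]
5mm 308 300 [229 228 220] [ 0.5971 -0.2476  0.1803]
0mm 308 295 [217 215 209] [ 0.5971 -0.248   0.1754]
0mm 308 315 [221 219 212] [ 0.5976 -0.2483  0.1904]
0mm 308 330 [187 185 180] [ 0.5977 -0.2478  0.2011]
0mm 330 295 [217 215 209] [ 0.6058 -0.2446  0.176 ]
0mm 330 315 [188 187 182] [ 0.6051 -0.2444  0.1924]
0mm 330 330 [189 187 182] [ 0.605  -0.2451  0.2012]
```

View pics/w3c.png

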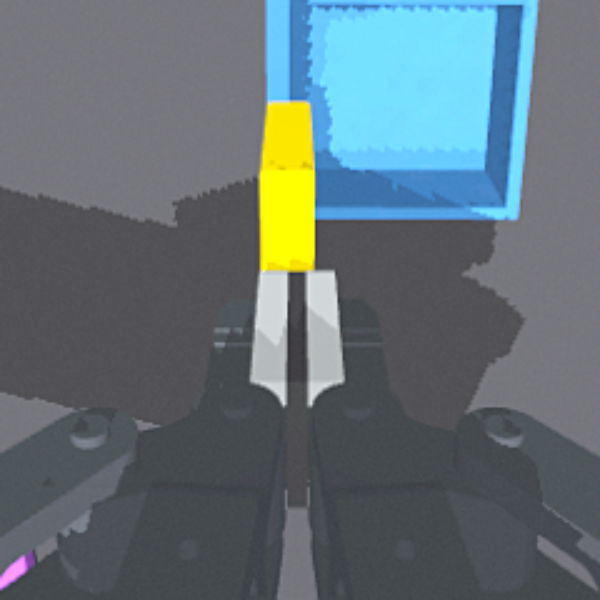

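The pads closed above the tab. The depth image puts the fingertips at z≈0.172 with the reported TCP at 0.136, so the real tips sit about 36 mm behind the TCP instead of 11 mm ahead. I'll trust the image, reopen, and go about 50 mm lower.

Request:
servo_tool(motion=[[0,0,0,0,0,0,60],[0,0,0,0,0,0,60],[0,0,0,0,0,0,60],[0,0,0,0,0,0,60],[0,0,0,0,0,0,60],[-0.02,0,-0.25,0,0,0,60],[-0.02,0,-0.25,0,0,0,60],[-0.02,0,-0.25,0,0,0,60],[-0.02,0,-0.25,0,0,0,60],[-0.02,0,-0.25,0,0,0,60],[-0.02,0,-0.25,0,0,0,60],[0,0,-0.15,0,0,0,60],[0,0,0,0,0,0,60]])

```text
clock: 5.97
ee_pos: [0.5992, -0.2568, 0.0798]
tcp_rot: [3.14, 0.001, 1.913]
force: [-1.1, -0.3, -0.3]
opening: 0.0595
```

Request:
servo_tool(motion=[[0.12,0.02,0.18,0,0,0,60],[0,0,0,0,0,0,40],[0,0,0,0,0,0,20],[0,0,0,0,0,0,5],[0,0,0,0,0,0,2],[0,0,0,0,0,0,2],[0,0,0,0,0,0,2],[0,0,0,0,0,0,2],[0,0,0,0,0,0,2],[0,0,0,0,0,0,2]], grip_force=80)

```text
clock: 6.8
ee_pos: [0.603, -0.2562, 0.086]
tcp_rot: [3.14, 0.001, 1.913]
force: [-0.7, -0.4, -2.4]
opening: 0.0089
```

Holding the tab (8.9 mm). Lifting and carrying it to a standoff in front of the white panel.

Request:
servo_tool(motion=[[0,0,0.3,0,0,0,2],[0,0,0.6,0,0,0,2],[0,0,0.8,0,0,0,2],[0,0,0.8,0,0,0,2],[-0.1,0.3,0.8,0,0,-0.1,2],[-0.15,0.6,0.8,0,0,-0.12,2],[-0.15,0.7,0.8,0,0,-0.12,2],[-0.15,0.7,0.4,0,0,-0.12,2],[-0.15,0.7,0,0,0,-0.12,2],[-0.15,0.7,0,0,0,-0.12,2],[-0.15,0.7,0,0,0,-0.12,2],[-0.15,0.7,0,0,0,-0.12,2],[-0.15,0.7,0,0,0,-0.12,2],[-0.15,0.7,0,0,0,-0.12,2],[-0.15,0.7,0,0,0,-0.12,2],[-0.1,0.7,0,0,0,-0.12,2],[0,0.6,0,0,0,0,2],[0,0.3,0,0,0,0,2],[0,0,0,0,0,0,2],[0,0,0,0,0,0,2]])

```text
clock: 8.47
ee_pos: [0.541, 0.0209, 0.2605]
tcp_rot: [3.141, -0.001, 1.785]
force: [-0.2, -0.3, -4.2]
opening: 0.0091
```

```bash
cat > w.py <<'E'
from h import *
s=sensors.state();print(s['ee_pos'],s['tcp_rot'],s['force'],s['opening'])
p,d,i=grab('wrist','w4'); print(np.array(i['T'])[:3,3].round(3))
hsv=cv2.cvtColor(p,cv2.COLOR_BGR2HSV)
uu,vv=np.meshgrid(np.arange(640),np.arange(480)); P=pts(np.c_[uu.ravel(),vv.ravel()],d,i).reshape(480,640,3)
m=(d>0)&(hsv[...,1]<60)&(P[...,2]>.157)&(P[...,2]<.170)
nn,l,st,ce=cv2.connectedComponentsWithStats(m.astype(np.uint8))
for k in range(1,nn):
    if st[k,4]>200:
        ys,xs=np.nonzero(l==k);w=onplane(np.c_[xs,ys],i,.164)[:,:2]*1000
        print('top edge',st[k],cv2.minAreaRect(w.astype(np.float32)))
b=(d>0)&(hsv[...,0]>10)&(hsv[...,0]<32)&(hsv[...,1]>70)&(P[...,2]>.13)&(P[...,2]<.168)
nn,l,st,ce=cv2.connectedComponentsWithStats(b.astype(np.uint8))
for k in range(1,nn):
    if st[k,4]>15: q=P[l==k];print('brass',st[k],q.mean(0).round(4),q.min(0).round(4),q.max(0).round(4),np.median(hsv[l==k],0))
y=(hsv[...,0]>20)&(hsv[...,0]<35)&(hsv[...,1]>150)&(P[...,2]>.2)
q=P[y];print('tab pts',len(q),q.max(0) if len(q) else '')
E
python3 w.py
```

```text
[0.54102587 0.02088843 0.26052045] [ 3.14095464e+00 -1.10495922e-03  1.78499508e+00] [-0.16385477 -0.29116632 -4.17312932] 0.009116276609456707
[0.524 0.102 0.432]
top edge [ 158  138   42  205 2987] ((435.2557678222656, -23.796432495117188), (12.869572639465332, 179.00494384765625), 12.654420852661133)
brass [190 185  12  19 194] [0.4395 0.0229 0.1536] [0.428  0.0152 0.1318] [0.4427 0.03   0.16  ] [ 23.  142.5 255. ]
brass [203 284  10  17 149] [ 0.459  -0.0636  0.1536] [ 0.4546 -0.0721  0.1437] [ 0.4618 -0.0567  0.1593] [ 22. 147. 244.]
brass [  0 376   8  16  95] [ 0.2582 -0.22    0.1486] [ 0.2486 -0.2396  0.1362] [ 0.2606 -0.212   0.1541] [ 21. 158. 167.]
brass [ 11 440  15  16 173] [ 0.2696 -0.3074  0.1521] [ 0.2606 -0.3343  0.1379] [ 0.2727 -0.2991  0.1595] [ 21. 157. 168.]
tab pts 4691 [0.55083581 0.10159551 0.43220173]
```

View pics/w4.png

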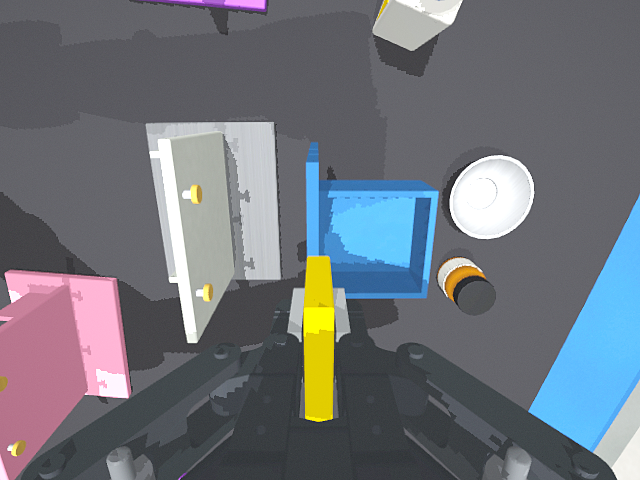

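The view shows the panel's top edge at (180,230) and studs at (195,193) and (208,292), with the caddy level in the gripper. The panel face midpoint is about (438.5, -23.0) mm at yaw 12.65°, and the edge and studs agree. I'm moving to 60 mm out with heads and holes level.

Request:
servo_tool(motion=[[-0.15,-0.1,-0.3,0,0,0,2],[-0.2,-0.14,-0.45,0,0,0,2],[-0.2,-0.14,-0.45,0,0,0,2],[-0.2,-0.14,-0.45,0,0,0,2],[-0.2,-0.14,-0.45,0,0,0,2],[-0.2,-0.14,-0.45,0,0,0,2],[-0.15,-0.1,-0.3,0,0,0.08,2],[0,0,-0.1,0,0,0,2],[0,0,0,0,0,0,2],[0,0,0,0,0,0,2]])

```text
clock: 9.35
ee_pos: [0.5024, -0.0235, 0.1684]
tcp_rot: [-3.141, 0.004, 1.771]
force: [0.5, -0.5, -3.3]
opening: 0.009
```

Request:
servo_tool(motion=[[-0.09,0.22,-0.04,0,0,0.12,2],[-0.09,0.22,-0.04,0.04,0.03,0.12,2],[0,0,0,0,0,0,2],[0,0,0,0,0,0,2]])

```text
clock: 9.68
ee_pos: [0.4989, -0.0086, 0.1676]
tcp_rot: [3.14, -0.0, 1.794]
force: [-0.1, -0.0, -3.5]
opening: 0.0095
```

```bash
cat > w5.py <<'E'
from h import *
import sys
s=sensors.state();print(s['ee_pos'],s['tcp_rot'],s['force'],s['opening'])
p,d,i=grab('wrist','w5')
hsv=cv2.cvtColor(p,cv2.COLOR_BGR2HSV)
uu,vv=np.meshgrid(np.arange(640),np.arange(480)); P=pts(np.c_[uu.ravel(),vv.ravel()],d,i).reshape(480,640,3)
zc=s['ee_pos'][2]-.086; print('zc',zc)
def R(m,z,n):
    nn,l,st,ce=cv2.connectedComponentsWithStats(m.astype(np.uint8))
    for k in range(1,nn):
        if st[k,4]>150:
            ys,xs=np.nonzero(l==k);w=onplane(np.c_[xs,ys],i,z)[:,:2]*1000
            print(n,st[k],'zmax',np.percentile(P[l==k][:,2],95).round(4),cv2.minAreaRect(w.astype(np.float32)))
R((d>0)&(hsv[...,1]<60)&(P[...,2]>.160)&(P[...,2]<.167),.164,'edge')
blu=(d>0)&(hsv[...,0]>95)&(hsv[...,0]<125)&(hsv[...,1]>120)
R(blu&(abs(P[...,2]-zc-.115)<.005),zc+.115,'plate')
yel=(d>0)&(hsv[...,0]>20)&(hsv[...,0]<35)&(hsv[...,1]>150)
R(yel&(abs(P[...,2]-zc-.16)<.004),zc+.16,'tab')
b=(d>0)&(hsv[...,0]>10)&(hsv[...,0]<32)&(hsv[...,1]>70)&(P[...,2]>.13)&(P[...,2]<.168)&(P[...,0]>.4)
nn,l,st,ce=cv2.connectedComponentsWithStats(b.astype(np.uint8))
for k in range(1,nn):
    if st[k,4]>15: q=P[l==k];print('brass',st[k],q.mean(0).round(4))
E
python3 w5.py
```

```text
[ 0.49886344 -0.00856107  0.16764205] [ 3.13976289e+00 -4.42475425e-04  1.79366054e+00] [-0.08256427 -0.03943064 -3.54712176] 0.009492534571289204
zc 0.08164205108697853
edge [ 167  106   48  249 4813] zmax 0.1653 ((430.49359130859375, -5.831329345703125), (11.259175300598145, 140.2017822265625), 12.663956642150879)
plate [ 306  160   13   96 1148] zmax 0.1983 ((486.8489685058594, 35.45574951171875), (4.911246299743652, 41.039398193359375), 12.746562957763672)
tab [ 303  299   32  123 3488] zmax 0.243 ((498.721923828125, -5.218324661254883), (9.976280212402344, 50.057655334472656), 12.685103416442871)
brass [215 179  16  29 399] [0.4396 0.0232 0.1544]
brass [228 321  13  25 265] [ 0.4586 -0.0626  0.1539]
```

Request:
servo_tool(motion=[[-0.15,-0.05,-0.03,0,0,0,2],[-0.2,-0.06,0,0,0,0,2],[-0.2,-0.06,0,0,0,0,2],[-0.2,-0.06,0,0,0,0,2],[-0.15,-0.04,0,0,0,0,2],[-0.1,-0.03,0,0,0,0,2],[0,0,0,0,0,0,2],[0,0,0,0,0,0,2]])

```text
clock: 10.4
ee_pos: [0.4649, -0.0187, 0.1673]
tcp_rot: [3.14, 0.001, 1.794]
force: [0.2, 0.1, -3.4]
opening: 0.0087
```

Request:
servo_tool(motion=[[-0.1,0,-0.03,0,0,0,2],[-0.12,-0.02,0,0,0,0,2],[-0.12,-0.03,0,0,0,0,2],[-0.12,-0.03,0,0,0,0,2],[-0.08,-0.02,0,0,0,0,2],[0,0,0,0,0,0,2],[0,0,0,0,0,0,2]])

```text
clock: 10.98
ee_pos: [0.4474, -0.0218, 0.1664]
tcp_rot: [3.139, 0.001, 1.794]
force: [0.2, -0.8, -4.2]
opening: 0.0089
```

```bash
python3 w5.py; python3 - <<'E'
from h import *
p,d,i=grab('scene'); cv2.imwrite('pics/s2.png',cv2.resize(p[180:310,220:380],None,fx=4.5,fy=4.5,interpolation=cv2.INTER_CUBIC))
E
```

```text
[ 0.44740434 -0.02175803  0.16635311] [3.13894795e+00 5.80588730e-04 1.79389319e+00] [ 0.23927741 -0.82000012 -4.22017438] 0.008916862082683191
zc 0.08035310678757787
edge [ 277  101   24  198 3808] zmax 0.1654 ((425.4561767578125, 12.3341064453125), (10.122493743896484, 103.18719482421875), 12.586894035339355)
plate [ 306  161   13   95 1118] zmax 0.197 ((435.4109191894531, 22.09600830078125), (4.909360408782959, 40.642333984375), 12.762434959411621)
tab [ 303  299   32  123 3498] zmax 0.2417 ((447.20489501953125, -18.363359451293945), (9.97014331817627, 50.105125427246094), 12.68710708618164)
brass [319 176   6  29 171] [0.4395 0.0237 0.1565]
```

View pics/s2.png

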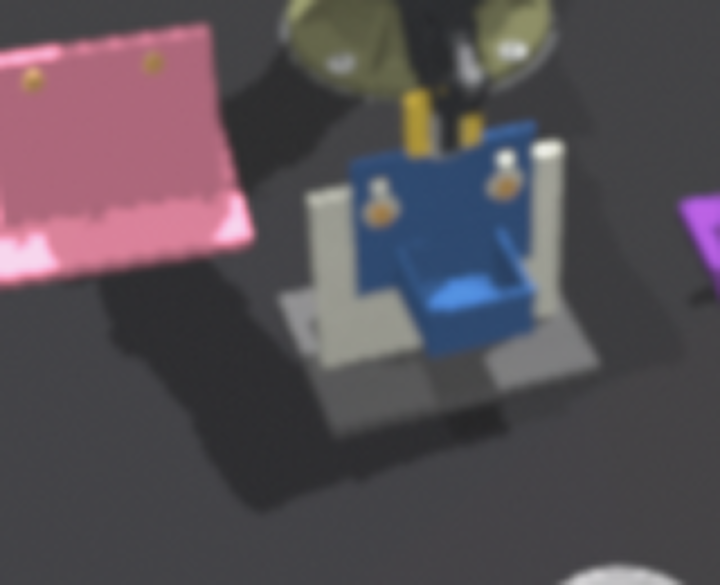

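The heads show inside both wide holes, at (381,210) and (505,185) in the crop. I'm pressing the last ~2.5 mm back, then sliding down.

Request:
servo_tool(motion=[[-0.08,-0.03,0,0,0,0,2],[0,0,0,0,0,0,2],[0,0,0,0,0,0,2]])

```text
clock: 11.33
ee_pos: [0.4454, -0.0225, 0.1664]
tcp_rot: [3.138, 0.0, 1.794]
force: [0.6, 0.3, -2.7]
opening: 0.0091
```

Request:
servo_tool(motion=[[-0.01,0,-0.1,0,0,0,2],[0,0,-0.1,0,0,0,2],[0,0,-0.1,0,0,0,2],[0,0,-0.1,0,0,0,2],[0,0,0,0,0,0,2]])

```text
clock: 11.75
ee_pos: [0.4452, -0.0225, 0.153]
tcp_rot: [3.138, 0.0, 1.794]
force: [0.3, -0.2, -4.4]
opening: 0.0091
```

No contact forces; continuing down.

Request:
servo_tool(motion=[[0,0,-0.1,0,0,0,2],[0,0,-0.1,0,0,0,2],[0,0,-0.1,0,0,0,2],[0,0,-0.08,0,0,0,2],[0,0,0,0,0,0,2]])

```text
clock: 12.17
ee_pos: [0.4451, -0.0224, 0.14]
tcp_rot: [3.139, -0.0, 1.794]
force: [0.3, 0.4, -3.4]
opening: 0.009
```

Request:
servo_tool(motion=[[0,0,-0.06,0,0,0,2],[0,0,-0.06,0,0,0,2],[0,0,0,0,0,0,2]])

```text
clock: 12.42
ee_pos: [0.4457, -0.0223, 0.1392]
tcp_rot: [3.138, 0.003, 1.794]
force: [0.2, 0.5, -3.6]
opening: 0.0089
```

Request:
servo_tool(motion=[[0,0,-0.1,0,0,0,2],[0,0,-0.1,0,0,0,2],[0,0,0,0,0,0,2]])

```text
clock: 12.67
ee_pos: [0.4459, -0.0224, 0.1394]
tcp_rot: [3.136, 0.009, 1.792]
force: [-0.3, 0.7, -4.9]
opening: 0.0092
```

```bash
python3 - <<'E'
from h import *
s=sensors.state();print(s['qpos'].round(3),s['ee_pos'],s['force'],s['moment'])
p,d,i=grab('scene'); cv2.imwrite('pics/s3.png',cv2.resize(p[180:310,220:380],None,fx=4.5,fy=4.5,interpolation=cv2.INTER_CUBIC))
E
sed -i "s/'w5'/'w6'/" w5.py; python3 w5.py
```

```text
[ 0.487  0.351 -0.668  2.044  0.304  0.834 -0.135] [ 0.4459443  -0.02244456  0.13942541] [-0.33969223  0.72165341 -4.92496591] [ 0.03977301  0.35701606 -0.03674127]
[ 0.44597569 -0.02247416  0.13929636] [3.13568032 0.00908896 1.79251315] [-2.62519593 -0.13778562  3.086002  ] 0.008398686412619455
zc 0.05329636114038813
edge [ 273   98   29  201 4588] zmax 0.1654 ((423.8675231933594, 19.494796752929688), (10.106046676635742, 88.16951751708984), 12.590277671813965)
plate [ 306  161   13   95 1098] zmax 0.1697 ((433.9210510253906, 21.691205978393555), (4.821689128875732, 40.620853424072266), 12.681694984436035)
tab [ 304  300   31  122 3482] zmax 0.2146 ((445.4685363769531, -18.73671531677246), (9.9608736038208, 50.089630126953125), 12.461913108825684)
brass [319 185  11  33 350] [0.4387 0.0238 0.1565]
```

View pics/s3.png

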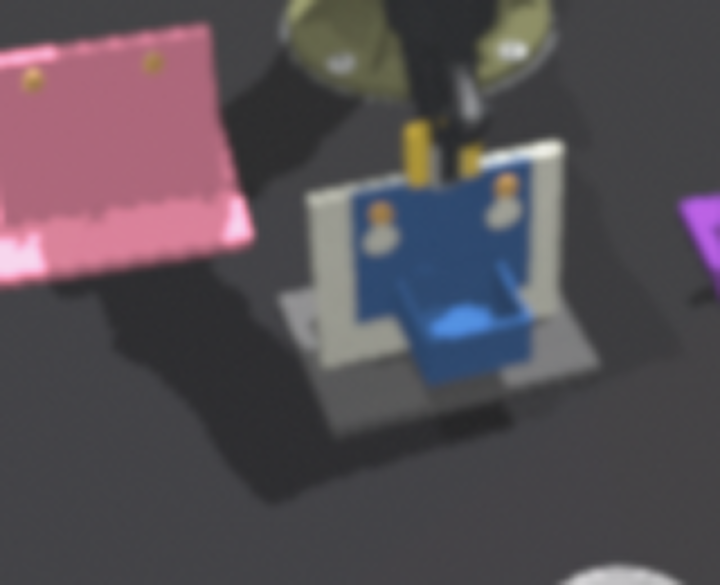

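Both heads now sit above the wide holes at the slot tops, caddy z≈53 mm, and the tool force flipped to +3 N, so it is resting on the screws. Releasing and going up.

Request:
servo_tool(motion=[[0,0,0,0,0,0,10],[0,0,0,0,0,0,14],[0,0,0,0,0,0,20],[0,0,0,0,0,0,30],[0,0,0,0,0,0,30],[0,0,0,0,0,0,30],[0,0,0.2,0,0,0,30],[0,0,0.5,0,0,0,30],[0,0,0.8,0,0,0,40],[0,0,0.8,0,0,0,60],[0,0,0.8,0,0,0,85],[0,0,0.8,0,0,0,85],[0,0,0.5,0,0,0,85],[0,0,0,0,0,0,85]])

```text
clock: 13.93
ee_pos: [0.4465, -0.0207, 0.2783]
tcp_rot: [3.134, 0.005, 1.796]
force: [1.2, -0.2, 1.0]
opening: 0.085
```

Request:
servo_tool(motion=[[0.2,0.3,0,0,0,0.8,85],[0.35,0.6,0,0,0,1,85],[0.35,0.6,0,0,0,1,85],[0.35,0.6,0,0,0,1,85],[0.35,0.6,0,0,0,1,85],[0.35,0.6,0,0,0,1,85],[0.35,0.6,0,0,0,1,85],[0.35,0.6,0,0,0,1,85],[0.35,0.6,0,0,0,1,85],[0.35,0.6,0,0,0,1,85],[0.35,0.6,0,0,0,1,85],[0.35,0.6,0,0,0,1,85],[0.35,0.6,0,0,0,1,85],[0.2,0.4,0,0,0,0.7,85],[0,0,0,0,0,0,85],[0,0,0,0,0,0,85]])

```text
clock: 15.27
ee_pos: [0.5865, 0.2254, 0.2714]
tcp_rot: [3.135, -0.0, 3.027]
force: [0.5, -0.2, 0.0]
opening: 0.0852
```

```bash
cat > b.py <<'E'
from h import *
s=sensors.state();print(s['ee_pos'],s['tcp_rot'])
p,d,i=grab('wrist','w7');print(np.array(i['T'])[:3,3])
hsv=cv2.cvtColor(p,cv2.COLOR_BGR2HSV)
uu,vv=np.meshgrid(np.arange(640),np.arange(480)); P=pts(np.c_[uu.ravel(),vv.ravel()],d,i).reshape(480,640,3)
near=(d>0)&(np.hypot(P[...,0]-.587,P[...,1]-.221)<.06)
cap=near&(hsv[...,0]>95)&(hsv[...,0]<125)&(hsv[...,1]>120)
print('capz',np.percentile(P[cap][:,2],95))
t=cap&(abs(P[...,2]-.16)<.004);ys,xs=np.nonzero(t);w=onplane(np.c_[xs,ys],i,.16)[:,:2]*1000
print('cap',len(w),cv2.minEnclosingCircle(w.astype(np.float32)),w.mean(0))
for lo,hi in((.112,.135),(.04,.126),(.02,.11)):
    q=P[near&(P[...,2]>lo)&(P[...,2]<hi)&~cap][:,:2]*1000
    print(lo,hi,len(q),cv2.minAreaRect(q.astype(np.float32)))
E
python3 b.py
```

```text
[0.58647288 0.22544325 0.27143801] [ 3.13504923e+00 -2.89231466e-04  3.02692980e+00]
[0.50499052 0.23385965 0.44306428]
capz 0.3735728192737939
cap 1470 ((590.2520751953125, 221.9102020263672), 18.95172691345215) [590.02427182 221.95776713]
0.112 0.135 1372 ((590.4054565429688, 222.14500427246094), (52.09107208251953, 51.447532653808594), 81.91114807128906)
0.04 0.126 1674 ((590.305419921875, 222.08309936523438), (52.06892395019531, 51.86339569091797), 81.55599975585938)
0.02 0.11 624 ((566.91943359375, 225.62518310546875), (51.91062545776367, 4.605910301208496), 81.44314575195312)
```

View pics/w7.png

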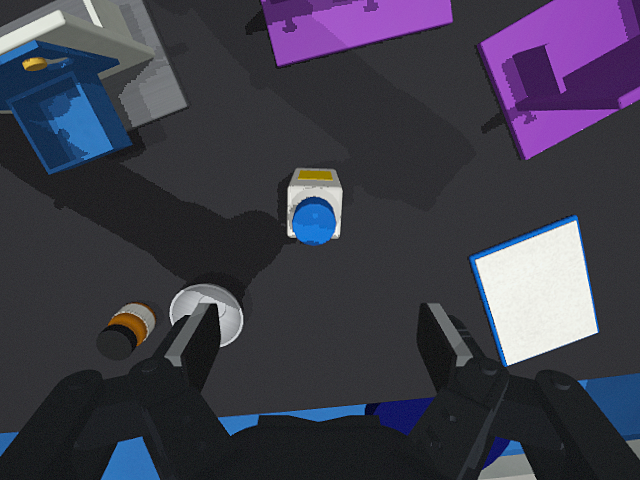

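Bottle centre is (590.3, 222.0) mm, yaw -8.4°, with the cap agreeing. Aligning and descending partway.

Request:
servo_tool(motion=[[0.12,-0.11,0,-0.07,0,-0.35,85],[0,0,-0.4,0,0,0,85],[0,0,-0.7,0,0,0,85],[0,0,-0.7,0,0,0,85],[0,0,-0.7,0,0,0,85],[0,0,-0.7,0,0,0,85],[0,0,-0.5,0,0,0,85],[0,0,-0.3,0,0,0,85],[0,0,0,0,0,0,85],[0,0,0,0,0,0,85]])

```text
clock: 16.15
ee_pos: [0.5919, 0.2079, 0.1498]
tcp_rot: [-3.133, 0.009, 2.956]
force: [0.1, 0.1, -0.2]
opening: 0.085
```

Request:
servo_tool(motion=[[-0.03,0.23,0,0.06,0.04,0.22,85],[-0.02,0.23,0,0.06,0.04,0.22,85],[0,0,0,0,0,0,85],[0,0,0,0,0,0,85]])

```text
clock: 16.48
ee_pos: [0.5919, 0.2234, 0.1535]
tcp_rot: [3.137, 0.004, 2.996]
force: [0.8, 0.5, -1.1]
opening: 0.0849
```

Request:
servo_tool(motion=[[-0.05,-0.05,-0.3,0,0.04,0,85],[0,0,-0.5,0,0,0,85],[0,0,-0.5,0,0,0,85],[0,0,-0.5,0,0,0,85],[0,0,-0.4,0,0,0,85],[0,0,-0.3,0,0,0,85],[0,0,-0.2,0,0,0,85],[0,0,0,0,0,0,85],[0,0,0,0,0,0,85]])

```text
clock: 17.23
ee_pos: [0.5904, 0.223, 0.0686]
tcp_rot: [3.136, 0.003, 2.996]
force: [-0.1, -0.5, -0.0]
opening: 0.0853
```

Request:
servo_tool(motion=[[0,-0.02,-0.15,-0.05,0,0,85],[0,0,-0.1,0,0,0,85],[0,0,0,0,0,0,85],[0,0,0,0,0,0,70],[0,0,0,0,0,0,60],[0,0,0,0,0,0,50],[0,0,0,0,0,0,45],[0,0,0,0,0,0,45],[0,0,0,0,0,0,45],[0,0,0,0,0,0,45]], grip_force=50)

```text
clock: 18.07
ee_pos: [0.5917, 0.2229, 0.0629]
tcp_rot: [3.139, 0.007, 2.996]
force: [-0.2, -0.4, -0.1]
opening: 0.0515
```

Bottle gripped at 51.5 mm. I'll get the tray position from the frame already stored.

```bash
python3 - <<'E'
from h import *
p,d,i=load('wrist');hsv=cv2.cvtColor(p,cv2.COLOR_BGR2HSV)
uu,vv=np.meshgrid(np.arange(640),np.arange(480)); P=pts(np.c_[uu.ravel(),vv.ravel()],d,i).reshape(480,640,3)
blu=(d>0)&(hsv[...,0]>95)&(hsv[...,0]<125)&(hsv[...,1]>120)&(np.hypot(P[...,0]-.482,P[...,1]+.013)<.09)
for lo,hi in((.088,.098),(.054,.062),(.160,.175)):
    q=P[blu&(P[...,2]>lo)&(P[...,2]<hi)];w=q[:,:2]*1000
    n=np.array([.9757,.219]);t=np.array([-.219,.9757]);a=(w-[438.5,-23])
    print(lo,len(w),cv2.minAreaRect(w.astype(np.float32)),'n',np.percentile(a@n,[1,99]).round(1),'t',np.percentile(a@t,[1,99]).round(1),'z',np.median(q[:,2]))
E
```

```text
0.088 2142 ((477.8883972167969, -3.1686019897460938), (80.3327407836914, 111.87347412109375), 14.926627159118652) n [ 3.6 81.7] t [-39.2  64.4] z 0.09231315838209964
0.054 3384 ((475.0127258300781, 0.07336807250976562), (81.05117797851562, 100.91419219970703), 12.50940227508545) n [ 4.4 80.3] t [-35.1  54.9] z 0.05688589571100264
0.16 627 ((432.83306884765625, 21.075109481811523), (9.34630012512207, 43.156612396240234), 11.854833602905273) n [-0.   8.5] t [26.3 65.2] z 0.16770240991011637
```

Request:
servo_tool(motion=[[0,0,0.3,0,0,0,45],[0,0,0.6,0,0,0,45],[0,0,0.8,0,0,0,45],[0,0,0.8,0,0,0,45],[0,0,0.8,0,0,0,45],[0,0,0.8,0,0,0,45],[0,0,0.7,0,0,0,45],[0,0,0.3,0,0,0,45],[0,0,0,0,0,0,45]])

```text
clock: 18.82
ee_pos: [0.5874, 0.2219, 0.2238]
tcp_rot: [3.141, 0.0, 2.999]
force: [0.3, 1.0, -3.4]
opening: 0.0514
```

Request:
servo_tool(motion=[[-0.15,-0.35,0,0,0,0.2,45],[-0.28,-0.65,0,0,0,0.38,45],[-0.28,-0.65,0,0,0,0.38,45],[-0.28,-0.65,0,0,0,0.38,45],[-0.28,-0.65,0,0,0,0.38,45],[-0.28,-0.65,0,0,0,0.38,45],[-0.28,-0.65,0,0,0,0.38,45],[-0.28,-0.65,0,0,0,0.38,45],[-0.28,-0.65,0,0,0,0.38,45],[-0.28,-0.65,0,0,0,0.38,45],[-0.28,-0.55,0,0,0,0.3,45],[-0.15,-0.3,0,0,0,0.15,45],[0,0,0,0,0,0,45],[0,0,0,0,0,0,45]])

```text
clock: 19.98
ee_pos: [0.4795, -0.0009, 0.2085]
tcp_rot: [3.139, -0.023, -2.908]
force: [0.1, 0.3, -3.0]
opening: 0.0511
```

Request:
servo_tool(motion=[[0.07,-0.21,0,0.03,-0.13,-0.08,45],[0.06,-0.21,0,0.03,-0.13,-0.07,45],[0,0,0,0,0,0,45],[0,0,0,0,0,0,45]])

```text
clock: 20.32
ee_pos: [0.4843, -0.0123, 0.2076]
tcp_rot: [3.138, 0.003, -2.921]
force: [-0.8, -0.5, -2.4]
opening: 0.0515
```

Request:
servo_tool(motion=[[-0.02,-0.04,-0.2,0,0,0,45],[0,0,-0.35,0,0,0,45],[0,0,-0.35,0,0,0,45],[0,0,-0.35,0,0,0,45],[0,0,-0.35,0,0,0,45],[0,0,-0.3,0,0,0,45],[0,0,-0.2,0,0,0,45],[0,0,-0.1,0,0,0,45],[0,0,0,0,0,0,45]])

```text
clock: 21.07
ee_pos: [0.4828, -0.0114, 0.1331]
tcp_rot: [3.136, 0.001, -2.917]
force: [-0.8, 0.9, -2.5]
opening: 0.0512
```

Request:
servo_tool(motion=[[0.01,-0.05,-0.1,0,0,0,45],[0,0,-0.1,0,0,0,45],[0,0,-0.1,0,0,0,45],[0,0,-0.06,0,0,0,45],[0,0,0,0,0,0,45]])

```text
clock: 21.48
ee_pos: [0.484, -0.0129, 0.122]
tcp_rot: [3.136, 0.003, -2.918]
force: [0.7, 0.5, -1.6]
opening: 0.0513
```

Request:
servo_tool(motion=[[0,0,-0.05,0,0,0,45],[0,0,-0.05,0,0,0,45],[0,0,0,0,0,0,45],[0,0,0,0,0,0,45]])

```text
clock: 21.82
ee_pos: [0.4845, -0.0128, 0.1194]
tcp_rot: [3.136, 0.004, -2.918]
force: [-0.6, -0.6, -1.3]
opening: 0.0513
```

Request:
servo_tool(motion=[[0,0,-0.06,0,0,0,45],[0,0,0,0,0,0,45],[0,0,0,0,0,0,45]])

```text
clock: 22.07
ee_pos: [0.4862, -0.0125, 0.1196]
tcp_rot: [3.138, 0.008, -2.918]
force: [-1.0, -0.2, -1.9]
opening: 0.0514
```

```bash
python3 - <<'E'
from h import *
s=sensors.state();print(s['ee_pos'],s['force'])
p,d,i=grab('scene'); cv2.imwrite('pics/s4.png',cv2.resize(p[180:310,220:380],None,fx=4.5,fy=4.5,interpolation=cv2.INTER_CUBIC))
E
```

```text
[ 0.48617477 -0.01248783  0.11963285] [-0.95332457 -0.20556538 -1.94546455]
```

View pics/s4.png

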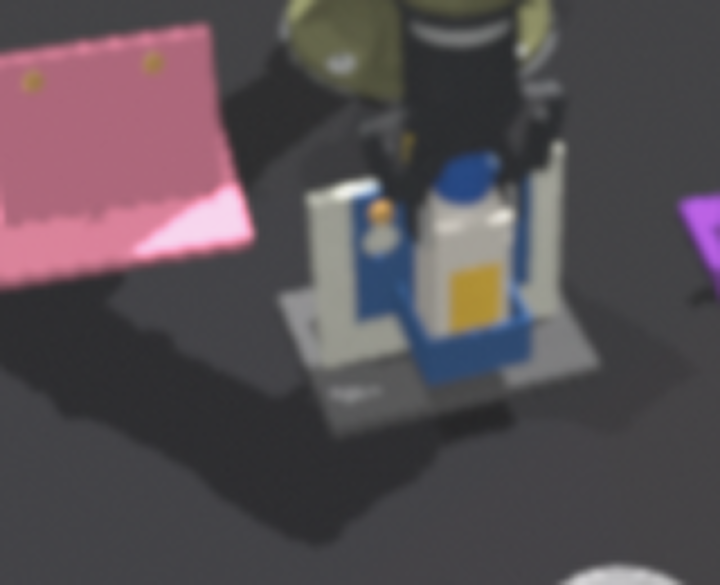

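The bottle is in the tray and z has stopped at 0.1195, as expected for the floor. Releasing and retreating straight up.

Request:
servo_tool(motion=[[0,0,0,0,0,0,54],[0,0,0,0,0,0,58],[0,0,0,0,0,0,66],[0,0,0,0,0,0,75],[0,0,0,0,0,0,75],[0,0,0,0,0,0,75],[0,0,0.2,0,0,0,75],[0,0,0.4,0,0,0,75],[0,0,0.7,0,0,0,75],[0,0,0.8,0,0,0,75],[0,0,0.8,0,0,0,75],[0,0,0.8,0,0,0,75],[0,0,0.7,0,0,0,75],[0,0,0.3,0,0,0,75],[0,0,0,0,0,0,75],[0,0,0,0,0,0,75]])

```text
clock: 23.45
ee_pos: [0.4848, -0.0097, 0.2734]
tcp_rot: [3.136, 0.011, -2.914]
force: [0.4, -0.1, -0.8]
opening: 0.0751
```

```bash
python3 - <<'E'
from h import *
s=sensors.state();print(s['ee_pos'],s['force'],s['clock'])
p,d,i=grab('wrist');hsv=cv2.cvtColor(p,cv2.COLOR_BGR2HSV)
uu,vv=np.meshgrid(np.arange(640),np.arange(480)); P=pts(np.c_[uu.ravel(),vv.ravel()],d,i).reshape(480,640,3)
F=np.array([438.5,-23]);n=np.array([.9757,.219]);t=np.array([-.219,.9757])
blu=(d>0)&(hsv[...,0]>95)&(hsv[...,0]<125)&(hsv[...,1]>120)
c=blu&(abs(P[...,2]-.2175)<.004);w=P[c][:,:2]*1000;(cc,r)=cv2.minEnclosingCircle(w.astype(np.float32));print('cap n,t',(cc-F)@n,(cc-F)@t,r,np.median(P[c][:,2]))
b=(d>0)&(P[...,2]>.165)&(P[...,2]<.186)&(hsv[...,1]<70)&(np.hypot(P[...,0]-.482,P[...,1]+.014)<.045)
w=P[b][:,:2]*1000;print('body',cv2.minAreaRect(w.astype(np.float32)))
y=(hsv[...,0]>20)&(hsv[...,0]<35)&(hsv[...,1]>150)&(P[...,2]>.2)&(P[...,2]<.23)&(d>0);print('tab top z',np.median(P[y][:,2]),'n,t',(P[y][:,:2].mean(0)*1000-F)@n,(P[y][:,:2].mean(0)*1000-F)@t)
q,d2,i2=grab('scene')
a=cv2.resize(q[180:310,220:380],None,fx=3,fy=3,interpolation=cv2.INTER_CUBIC)
cv2.imwrite('pics/s5.png',a)
E
```

```text
[ 0.48484704 -0.00967336  0.27339735] [ 0.35833687 -0.05492747 -0.78462016] 23.45
cap n,t 52.36969092559814 -1.6378027091979983 18.901412963867188 0.21632491746292776
body ((477.6768493652344, -15.630607604980469), (73.78163146972656, 52.072940826416016), 11.87153434753418)
tab top z 0.21342352658012959 n,t 8.167233089269118 -0.4799220094090547
```

View pics/s5.png

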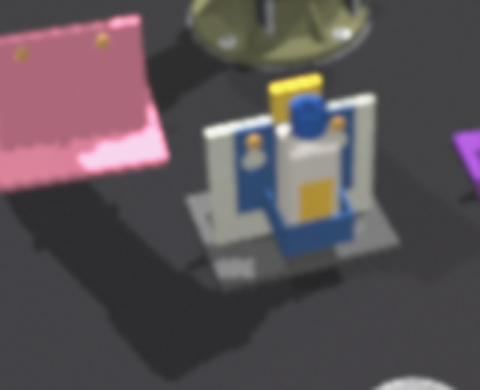

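Final view: heads in both slot tops at (253,140) and (337,122), with the bottle upright in the tray. The tab top reads 213.4 mm against 213.5 expected. Handing in.

```bash
python3 -c "
from workcell import arm; print(arm.hand_in())"
```

```text
the job is handed in; nothing more can be done
None
```

The blue caddy is hanging locked on both screws of the white panel, and the square bottle stands upright in its tray. I lowered both into place and handed in at about 23.5 s. The hand-in reported no verdict.

**Last checks**
- **Caddy:** the tab top reads 213.4 mm, against 213.5 mm expected when locked. The last view shows both screw heads at the tops of their slots.
- **Bottle:** the cap top is at 216.3 mm, against 217.5 mm expected. The cap is off the tray's centre by about 7 mm towards the front and 1 to 2 mm sideways, within the 13 mm allowed. I did not measure the foot directly, but the tray walls limit it to about 8 mm.
- **Clear of the scene:** the arm is about 150 mm above the grasp height, touching nothing. The dish, jar and screwdriver were never approached, but I did not measure them again at the end.

**What failed or disagreed**
- **Fingertips:** by the wrist depth image, they sit about 36 mm behind the reported TCP, not 11 mm ahead. My first grasp closed above the tab without moving the caddy. I corrected for this in every later move.
- **Force readings:** they stayed at about -1 to -5 N after the caddy, and later the bottle, had stopped going down. I judged seating by height and camera views instead.

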